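Test the pendant's stone with the gem tester

ROBOT

A 6-joint arm with a two-finger parallel gripper is mounted at the origin on the work surface. World frame = base frame: x ahead of the robot, y to its left, z up, the work surface at z = 0. Lengths are in m, angles in rad, forces in N, time in s.
With the tool pointing down it reaches from about 0.275 to 1 m from the base axis. Payload 8.4 kg.
Tool frame: the origin (TCP) lies on the centre line of the jaws, within the pads' length; the fingertips stand 17 mm ahead of it and the grasp point (between the pads) lies 2 mm behind it (bot.tcp_to_tips is the z of the fingertips in the tool frame, in m); z points along the fingers, y is the line along which they close (so a half turn about z gives the same grasp; the last joint's range is limited). The gripper opens to 85 mm and grips with 20 to 120 N. Pads are 22 mm wide; open, the fingers measure 114 mm over their backs; the gripper's body (76 mm by 85 mm) begins 54 mm behind the grasp point. The pads swing forward as they close: fully open they stand 13 mm farther back than shut.
Start: joints at [-1.347, 0.353, 1.633, -0, 1.155, -0.002], TCP at [0.14, -0.609, 0.248] pointing down, gripper open.
Joint ranges: [-2.63, 2.63], [-0.92, 2.1], [0.06, 2.66], [-1.3, 4.44], [0, 2.69], [-3.02, 3.02]. Speed limits (rad/s): [2.22, 2.22, 2.79, 3.14, 3.14, 3.14].

INTERFACE

Orientations are given as a unit quaternion [x, y, z, w].
In Python, from workcell import bot, hand, kinematics, get_obs, vision, hand_in gives the robot as it stands. The module is installed in compiled form; this text tells all that it offers. Calls block until the motion is done:
- bot.reach(position, orientation): joint-space move of the TCP to a pose.
- bot.servo_line(position, ori=None, velocity=0.15): straight line of the TCP; ori=None keeps the orientation; velocity is the mean speed in m/s.
- bot.goto_joints(angles): joint-space move.
- hand.move_gripper(opening, strength=None): finger opening in m; strength is the grip in N (None keeps the last); returns when the fingers have stopped.
- bot.dwell(seconds).
- kinematics.solve_ik(position, orientation): joint angles nearest the present ones, or None.
- get_obs(): the state.
- vision.read_camera(name): name is "scene" or "top"; returns a dict with "frame" (480x640x3 uint8, red, green, blue), "intrinsics" (3x3 intrinsics, pixels), "dist" ([k1, k2, p1, p2, k3] as OpenCV has them; the pictures are not rectified), "view" (4x4, takes a point from world to camera coordinates). Camera axes: x right, y down, z forward; pixel columns grow to the right and rows downward; lengths in m; the calibration is good to about 2 mm. A picture is of the moment at which its call begins. There is no depth.
A pose or a line that the arm cannot do raises bot.IKError and nothing moves.
- hand_in(): hands the job in; it is judged then, once.
The state is a dict: "time_s": time; "joint_pos": joint angles; "joint_vel": joint speeds; "joint_efforts": joint torques, N m; "position": TCP position; "orientation": TCP orientation; "wrist_force": force on the tool from outside, world axes, zero at the start; "ft_torque": the same for the moment, N m; "gripper_width": finger opening in m; "grip_force": force on a finger pad.
Only numpy, scipy, OpenCV 4.12 (cv2) and the standard library are available. Lean on these libraries where they do the work, as an engineer would, in place of code of your own. Each camera call takes 0.05 s, during which the arm holds its last target. There are 200 camera calls.

TASK

Lift the blue gem tester out of the tool block and test the purple stone of the pendant pinned in the ball vise: set the tester's spring tip on the middle of the stone's flat top facet, with the tester square to that facet however the vise is tilted, pressing lightly so that the tip is pushed part of the way in but not home. Do not jab the stone, shift the vise, or disturb the other two tools in the block, the bead jar and the tin. Finish while still holding the tester there, motionless, in the gripper.

Things in the scene. Friction and masses are not known exactly. Their poses are not given: they have to be found in the camera images.
- tester: Pen-type gem tester, 90 g, upright, tip down, in any one pocket of the block. Flat-sided blue body 24 (x) by 30 (y) by 115 mm (z) with grey top; below it a black nose 9 mm thick, 20 long, then a brass tip 3 mm thick, 9 long. Origin: centre of the body's underside. z points away from the tip: top at +115, free tip end at -29 mm. Grip from above, closing on the 24 mm width (x).
- probe (a joint): How far the tester's spring tip is pushed in: 0 free, 0.005 (5 mm) fully home. The spring needs 0.8 N to start and 0.8 N more per mm (4.8 N at home); beyond that it is rigid. Part of the way in means about 1 to 4.5 mm; aim for 2 to 3 mm (2.4 to 3.2 N).
- tester_tip (a point): Round end of the tester's brass tip, on the axis of the tester.
- tool_block: Pale wooden tool block, fixed, 41 (x) by 137 (y) by 80 mm high on a dark foot 62 by 152. Origin: centre of underside, z up. Three pockets at y = -45, 0, +45 mm, each 29 (x) by 35 (y), open on top; tools stand with their shoulders on a ledge 36 mm above the bench (tester sticks out 71 mm), noses in a 14 mm slot below. Lift a tool straight up 80 mm to clear it.
- bezel_pusher: Bystander: bezel pusher with a brown wooden mushroom handle, 79 mm high above its shoulder, up to 30 mm thick, standing in a pocket of the block. Origin: centre of the handle's lower end, z up the handle.
- file_handle: Bystander: needle file with a red handle, 81 mm high above its shoulder, 25 mm thick, standing in a pocket of the block. Origin: centre of the handle's lower end, z up the handle.
- vise: Engraver's ball vise: black pedestal ring, 108 mm across and 26 mm high, fixed to the bench. Origin: centre of its underside. The ball's centre is 50 mm above the origin; the ball and its head tilt about the pedestal's y axis.
- vise_head (a joint): Tilt of the vise's ball and head about the pedestal's y axis: 0 level, positive leans the head to the pedestal's +x; it starts anywhere between -0.35 and 0.35 rad. Held by stiff friction (3 N m): light pressure does not move it.
- stone (a point): Purple cut stone, 18 mm across, amid a round silver pendant (37 mm) pinned on the dark jaws of the vise (head 80 mm across). This point: centre of its flat round top facet (14 mm across), 70.5 mm from the ball's centre along the head's axis, about 120 mm above the bench. z points out of the facet, square to the jaw tops, which lie 11.5 mm below it. Rigidly part of the vise head.
- bead_jar: Bystander: loose small glass jar with an aluminium lid, 54 mm wide, 62 mm high. Origin: centre of its underside.
- findings_tin: Bystander: loose low yellow tin with a pale metal lid, 60 mm wide, 28 mm high. Origin: centre of its underside.
Not all that is in view belongs to the job. There is more than one size of the tester; the job needs the larger. Of the things that look like the tool_block, take the one that is nearest to the robot's base at the start.

How it is judged:
On the way:
1. the tester is held in the gripper, lifted clear of the tool block, its tip touching nothing (contact force between the fingers and tester above 2 N and contact force between tester and tool_block below 0.05 N and contact force between tester and vise below 0.05 N and height (world z) of tester_tip above 0.085 m), for 0.2 s.
At the end, for the whole second after the job is handed in: Gripper holds the tester still: tip within 6 mm of the facet's centre, pressed in 0.7 to 4.7 mm (1 to 7 N on the stone), tester within 0.15 rad of square to the facet and clear of the block; stone and vise head shifted under 5 mm, other tools, jar and tin under 20 mm (contact force between the fingers and tester above 2 N and contact force between tester and vise between 1 and 7 N and value of joint probe between 0.0007 and 0.0047 m and distance between tester_tip and stone below 0.006 m and angle between the z axis of tester and the z axis of stone, either way round below 0.15 rad and linear speed of tester below 0.01 m/s and distance of stone from where it was at the start of the episode below 0.005 m and contact force between tester and tool_block below 0.05 N and distance of each of bezel_pusher, file_handle, bead_jar, findings_tin from where it was at the start of the episode below 0.02 m); the arm keeps its last pose, push and grip.
It fails at once if the tester jabs the stone or the pendant vise with more than 15 N (contact force between tester and vise above 15 N).
It fails at once if the stone and vise head are shifted by more than 8 mm (distance of stone from where it was at the start of the episode above 0.008 m).
It fails at once if another tool, the jar or the tin is shifted by more than 30 mm (distance of any of bezel_pusher, file_handle, bead_jar, findings_tin from where it was at the start of the episode above 0.03 m).
It also fails if it takes over 40 s, if anything falls off the work surface, if the arm or the gripper's body presses on something with over 40 N, if the wrist force passes 120 N, or if a joint passes its speed limit or range.

## Working session

There is one attempt and no reset: what is moved stays moved. The work goes in short steps, each a Python script; the robot and the scene stay as the last script left them, time stands still between calls to the robot, and variables do not carry over. Pictures are saved under pics/ and viewed, at most 10 in all, crops included, and the job is handed in when it is done.

```bash
mkdir -p pics
python3 - <<'E'
from workcell import bot,hand,kinematics,get_obs,vision
import cv2,numpy as np
for n in("scene","top"):
    c=vision.read_camera(n);cv2.imwrite(f"pics/{n}0.png",c["frame"][:,:,::-1])
    np.savez(f"pics/{n}0.npz",**c)
    print(n,c["intrinsics"],c["dist"],c["view"])
o=get_obs();print(o)
E
```

```text
scene [[502.19104223   0.         324.49864823]
 [  0.         502.19104223 244.91879718]
 [  0.           0.           1.        ]] [-0.03790606  0.          0.          0.          0.        ] [[ 0.02606945  0.99963655  0.00686713 -0.07220501]
 [ 0.68490098 -0.0128568  -0.72852272 -0.27809159]
 [-0.72816965  0.02369549 -0.68498722  1.35538799]
 [ 0.          0.          0.          1.        ]]
top [[615.92120204   0.         315.61500037]
 [  0.         615.92120204 233.47692159]
 [  0.           0.           1.        ]] [-0.09018669  0.          0.          0.          0.        ] [[ 0.02108356 -0.99977502 -0.00232341  0.07543966]
 [-0.98171346 -0.02026279 -0.18928312  0.56478929]
 [ 0.18919346  0.00627168 -0.9819198   1.20143054]
 [ 0.          0.          0.          1.        ]]
{'time_s': 0.1, 'joint_pos': array([-1.34746298e+00,  3.53567322e-01,  1.63403036e+00,  5.67208249e-06,
        1.15523460e+00, -2.40229652e-03]), 'joint_vel': array([ 0.00155404, -0.00313384, -0.00121057,  0.00043768, -0.00067243,
        0.00108985]), 'joint_efforts': array([-8.40348439e-04, -6.06358194e+01, -3.42821860e+01, -4.16262822e-06,
        3.95167837e-03, -1.58616723e-05]), 'position': array([ 0.13980129, -0.60875349,  0.24765656]), 'orientation': array([ 9.93637125e-01,  1.12627174e-01, -6.57510068e-05, -6.16324243e-04]), 'wrist_force': array([-0.24226542,  0.01956274, -0.56558132]), 'ft_torque': array([ 0.01272071, -0.03305298, -0.00958431]), 'grip_force': 0.0, 'gripper_width': 0.08547509308734133}
```

View pics/scene0.png

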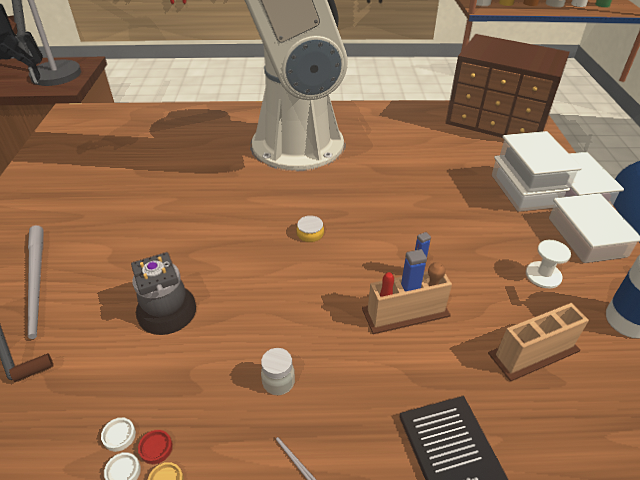

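View pics/top0.png

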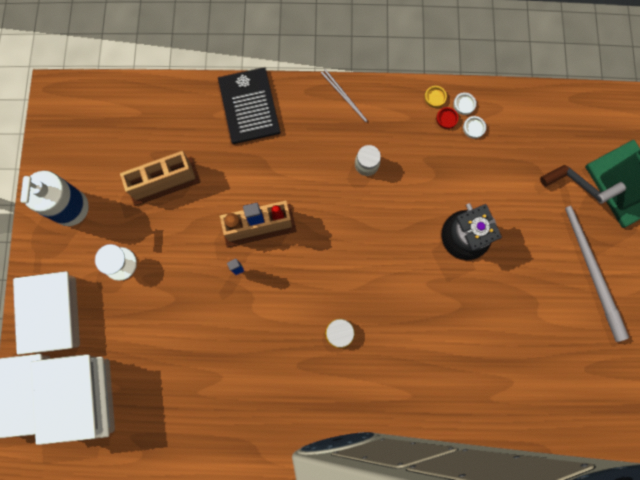

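The scene view shows the larger tester in the middle pocket (415,270 in scene; 253,213 in top). The small decoy stands behind the block at (236,267) in top. The stone is at (152,267) in scene and (481,226) in top. Next I'll take enlarged crops and mask measurements.

```bash
cat > h.py <<'E'
import cv2,numpy as np
def load(n): return dict(np.load(f"pics/{n}.npz"))
def ray(c,uv):
    p=cv2.undistortPoints(np.array([[uv]],float),c["intrinsics"],c["dist"])[0,0]
    R,t=c["view"][:3,:3],c["view"][:3,3]
    d=R.T@np.array([*p,1.]);return -R.T@t,d/np.linalg.norm(d)
def onz(c,uv,z):
    o,d=ray(c,uv);return o+d*(z-o[2])/d[2]
def tri(c1,u1,c2,u2):
    o1,d1=ray(c1,u1);o2,d2=ray(c2,u2)
    s=np.linalg.lstsq(np.c_[d1,-d2],o2-o1,rcond=None)[0]
    a,b=o1+d1*s[0],o2+d2*s[1];return (a+b)/2,np.linalg.norm(a-b)
def proj(c,P):
    return cv2.projectPoints(np.atleast_2d(P).astype(float),cv2.Rodrigues(c["view"][:3,:3])[0],c["view"][:3,3],c["intrinsics"],c["dist"])[0][:,0]
E
python3 - <<'E'
from h import *
s,t=load("scene0"),load("top0")
def crop(c,x,y,w=100,h=75): return cv2.resize(c["frame"][y:y+h,x:x+w,::-1],None,fx=400/w,fy=300/h,interpolation=cv2.INTER_CUBIC)
cv2.imwrite("pics/crops.png",np.vstack([np.hstack([crop(s,115,240,),crop(t,430,190)]),np.hstack([crop(s,360,230,120,90),crop(t,205,185)])]))
def blobs(c,lo,hi,name,roi):
    x0,y0,x1,y1=roi
    hsv=cv2.cvtColor(c["frame"],cv2.COLOR_RGB2HSV);m=cv2.inRange(hsv,lo,hi)
    k=np.zeros_like(m);k[y0:y1,x0:x1]=m[y0:y1,x0:x1]
    n,_,st,ce=cv2.connectedComponentsWithStats(k)
    for i in range(1,n):
        if st[i,4]>8: print(name,st[i],ce[i])
blobs(s,(125,60,30),(160,255,255),"stone s",(120,240,200,320))
blobs(t,(125,60,30),(160,255,255),"stone t",(440,190,510,260))
blobs(s,(105,80,30),(125,255,255),"blue s",(360,220,460,320))
blobs(t,(105,80,30),(125,255,255),"blue t",(205,185,305,285))
blobs(s,(105,20,30),(125,110,160),"grey s",(360,220,460,320))
blobs(t,(105,20,30),(125,110,160),"grey t",(205,185,305,285))
E
```

```text
stone s [147 261  10   9  61] [151.70491803 265.14754098]
stone t [477 222   9   9  63] [480.61904762 225.76190476]
blue s [415 239  15  18 125] [422.84  246.072]
blue s [401 259  25  32 526] [412.24144487 275.57604563]
blue t [247 213  17  12 126] [255.30952381 219.1984127 ]
blue t [232 266  11   8  53] [237.75471698 269.81132075]
grey t [254 212   8   4   9] [257.77777778 214.        ]
grey t [232 264  10   7  13] [236.53846154 266.92307692]
```

View pics/crops.png

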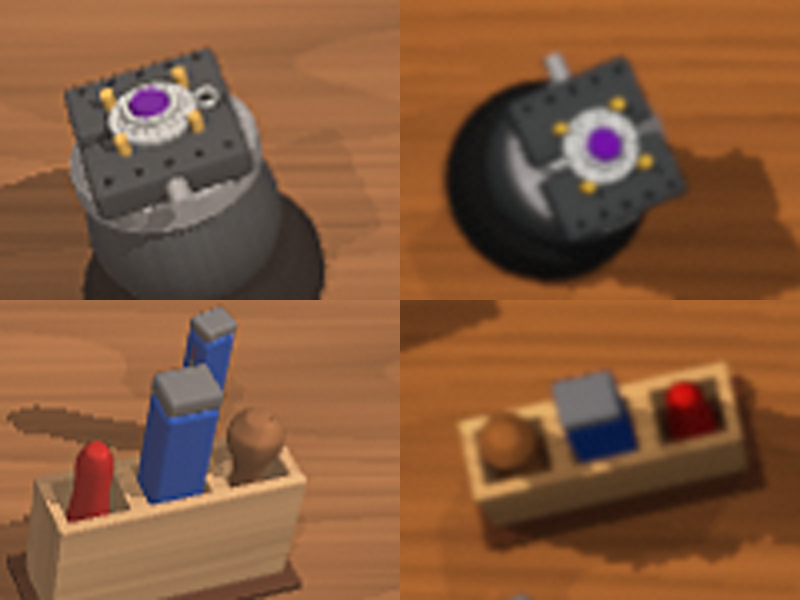

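Crops: jaw-plate corners and stone are clear in both views, as are the tester's grey top and the block rim. I'll triangulate them now.

Run:
```python
from h import *
np.set_printoptions(precision=4,suppress=True)
s,t=load("scene0"),load("top0")
S=lambda x,y:(115+x/4-.4,240+y/4-.4); T=lambda x,y:(430+(x-400)/4-.4,190+y/4-.4)
P,e=tri(s,(151.7,265.15),t,(480.62,225.76));print("stone",P,e)
cs=[]
for a,b in [((253,177),(510,97)),((105,215),(622,55)),((65,90),(687,187)),((210,48),(572,242))]:
    p,e=tri(s,S(*a),t,T(*b));cs.append(p);print(p,e)
cs=np.array(cs);c=cs.mean(0);n=np.linalg.svd(cs-c)[2][2];n*=np.sign(n[2])
print("n",n,"centre",c,"stone height over jaws",(P-c)@n, "edges",np.linalg.norm(cs-np.roll(cs,1,0),axis=1),"edge dirs",[np.arctan2(*(v[1::-1])) for v in cs-np.roll(cs,1,0)])
print("ball centre by n",P-70.5e-3*n)
# ring outline in the top view
hsv=cv2.cvtColor(t["frame"],cv2.COLOR_RGB2HSV)
m=cv2.inRange(hsv,(0,0,0),(180,255,48));k=np.zeros_like(m);k[200:265,435:505]=m[200:265,435:505]
pts=[]
for v in range(214,258):
    xs=np.where(k[v])[0]
    if len(xs): pts.append((xs[0],v))
pts=np.array(pts,float)
g=np.array([onz(t,(u-.5,v),.026)[:2] for u,v in pts])
print("ring left edge z=.026 (x,y):",g[::6])
A=np.c_[2*g,np.ones(len(g))];q=np.linalg.lstsq(A,(g**2).sum(1),rcond=None)[0];print("circle",q[:2],np.sqrt(q[2]+q[:2]@q[:2]))
B=lambda x,y:(205+(x-400)/4-.4,185+(y-300)/4-.4)
q=np.array([onz(t,B(*a),.151) for a in [(553,382),(610,372),(627,425),(570,438)]]);print("tester top",q,q.mean(0),"edges",np.linalg.norm(q-np.roll(q,1,0),axis=1))
r=np.array([onz(t,B(*a),.08) for a in [(459,421),(727,363)]]);d=r[1]-r[0];print("rim",r,np.linalg.norm(d),np.arctan2(d[1],d[0]))
# scene check of tester top
C=lambda x,y:(360+x*.3-.35,230+(y-300)*.3-.35)
q2=np.array([onz(s,C(*a),.151) for a in [(165,372),(205,366),(222,397),(155,412)]]);print(q2,q2.mean(0))
```

```text
stone [ 0.5738 -0.237   0.1143] 0.003209578252751946
[ 0.6005 -0.1932  0.0958] 0.001068027200618623
[ 0.6228 -0.2499  0.0979] 0.0006631228692337562
[ 0.5555 -0.2802  0.1041] 0.0026796258635978227
[ 0.5274 -0.2229  0.1014] 0.0028275244841612177
n [0.055  0.0667 0.9963] centre [ 0.5766 -0.2366  0.0998] stone height over jaws 0.014280335604151392 edges [0.0792 0.061  0.074  0.0639] edge dirs [np.float64(0.3859231710888272), np.float64(-1.196514995843882), np.float64(-2.7186547647130355), np.float64(2.0275591567571247)]
ball centre by n [ 0.5699 -0.2417  0.0441]
ring left edge z=.026 (x,y): [[ 0.6162 -0.2   ]
 [ 0.603  -0.187 ]
 [ 0.59   -0.1804]
 [ 0.5771 -0.1759]
 [ 0.5643 -0.1757]
 [ 0.5517 -0.1797]
 [ 0.5391 -0.1878]
 [ 0.5268 -0.2023]]
circle [ 0.5715 -0.2271] 0.05127867914603173
tester top [[0.5964 0.2258 0.151 ]
 [0.6018 0.1989 0.151 ]
 [0.5762 0.1899 0.151 ]
 [0.5694 0.2166 0.151 ]] [0.586  0.2078 0.151 ] edges [0.0285 0.0274 0.0272 0.0276]
rim [[0.5923 0.2815 0.08  ]
 [0.6249 0.1475 0.08  ]] 0.1379547322632138 -1.331786873735299
[[0.5856 0.1961 0.151 ]
 [0.5817 0.2167 0.151 ]
 [0.6037 0.2214 0.151 ]
 [0.6134 0.187  0.151 ]] [0.5961 0.2053 0.151 ]
```

Stone is at about (0.574, -0.237) and the tester top at about (0.588, 0.207), so both are plausible. The vise normal is uncertain: corners and ring disagree. I'll enlarge the head once to refine the tilt.

Run:
```python
from h import *
s,t=load("scene0"),load("top0")
def crop(c,x,y,w,h,f):
    i=cv2.resize(c["frame"][y:y+h,x:x+w,::-1],None,fx=f,fy=f,interpolation=cv2.INTER_CUBIC)
    return cv2.convertScaleAbs(i,alpha=1.7,beta=15)
cv2.imwrite("pics/v.png",np.hstack([crop(s,128,248,66,84,6),crop(t,440,194,66,84,6)]))
```

```text
(no output)
```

View pics/v.png

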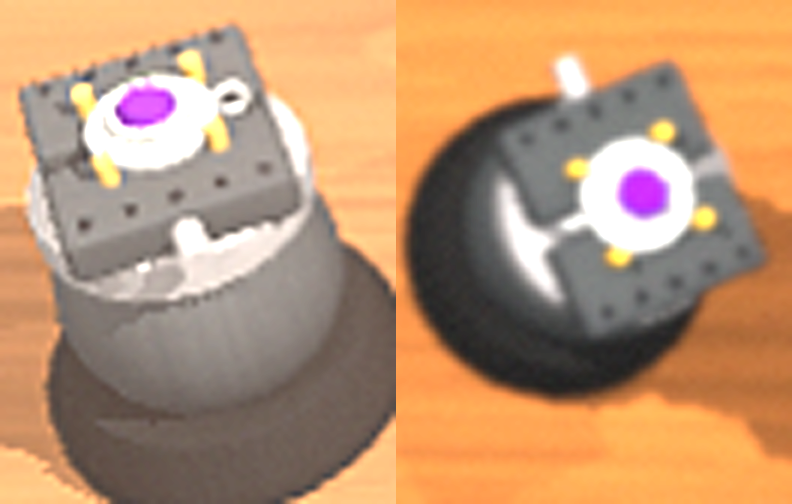

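The near plate shows a front wall, so my earlier near corners were its lower edge. The screw-hole rows are clean features on the jaw top: scene near row (83,224)…(264,168) and far row (43,90)…(219,35) in crop pixels, matched in the top crop. I'll use those.

Run:
```python
from h import *
np.set_printoptions(precision=4,suppress=True)
s,t=load("scene0"),load("top0")
S=lambda x,y:(128+x/6-.42,248+y/6-.42); T=lambda x,y:(440+(x-396)/6-.42,194+y/6-.42)
sn=np.c_[np.linspace(83,264,5),np.linspace(224,168,5)]; sf=np.c_[np.linspace(43,219,5),np.linspace(90,35,5)]
tn=np.c_[np.linspace(663,527,5),np.linspace(80.5,139,5)]; tf=np.c_[np.linspace(743,608,5),np.linspace(253,313,5)]
def go(pairs):
    L=[];E=[]
    for a,b in pairs:
        p,e=tri(s,S(*a),t,T(*b));L.append(p);E.append(e)
    return np.array(L),np.array(E)
L,E=go(list(zip(sn,tn))+list(zip(sf,tf)));print(L[[0,4,5,9]],E[[0,4,5,9]])
P,e=tri(s,(151.7,265.15),t,(480.62,225.76))
c=L.mean(0);n=np.linalg.svd(L-c)[2][2];n*=np.sign(n[2]);print("n",n,"tilt",np.arccos(n[2]),"c",c,"h",(P-c)@n)
print("row dirs",L[4]-L[0],L[9]-L[5],"cross",L[0]-L[5],L[4]-L[9])
print("stone",P,e,"stone by plane",c+.0115*n,"ball",P-.0705*n)
# ring bottom in scene: bottom-most/left-most points on z=0
for uv in [(47,390),(60,440),(100,478),(150,500)]: print("ring scene",onz(s,S(*uv),0)[:2])
A=[(408,235),(420,310),(455,358),(500,388),(560,398),(630,380)]
g=np.array([onz(t,T(*a),0)[:2] for a in A])
M=np.c_[2*g,np.ones(6)];q=np.linalg.lstsq(M,(g**2).sum(1),rcond=None)[0];print("circ top",q[:2],np.sqrt(q[2]+q[:2]@q[:2]))
for z in(.116,.119): print(z,onz(s,(151.7,265.15),z),onz(t,(480.62,225.76),z))
```

```text
[[ 0.6133 -0.2468  0.1079]
 [ 0.5925 -0.2009  0.1076]
 [ 0.5567 -0.2728  0.1039]
 [ 0.5355 -0.2264  0.1048]] [0.0031 0.0029 0.0034 0.0019]
n [-0.0468 -0.0281  0.9985] tilt 0.05462156187296001 c [ 0.5745 -0.2368  0.106 ] h 0.0083289988967534
row dirs [-0.0208  0.0459 -0.0003] [-0.0212  0.0464  0.001 ] cross [0.0566 0.026  0.004 ] [0.057  0.0255 0.0027]
stone [ 0.5738 -0.237   0.1143] 0.003209578252751946 stone by plane [ 0.5739 -0.2371  0.1175] ball [ 0.5771 -0.235   0.0439]
ring scene [ 0.5834 -0.293 ]
ring scene [ 0.6029 -0.2843]
ring scene [ 0.6175 -0.2687]
ring scene [ 0.626  -0.2518]
circ top [ 0.5745 -0.2327] 0.05186510815578982
0.116 [ 0.5753 -0.238   0.116 ] [ 0.5731 -0.2349  0.116 ]
0.119 [ 0.5782 -0.2366  0.119 ] [ 0.5725 -0.2341  0.119 ]
```

Now n ≈ (-0.047, -0.028, 0.998), with the hole rows level (a tilt of about 0.05 rad, consistent with the ring). The two cameras disagree by several mm in x, so I'll hover over the tester and work relative to the gripper.

```bash
cat >> h.py <<'E'
from workcell import bot,hand,kinematics,get_obs,vision
from scipy.spatial.transform import Rotation as Rn
def ori(z,ang):
    z=np.array(z,float);z/=np.linalg.norm(z);y=np.array([np.cos(ang),np.sin(ang),0]);y-=z*(y@z);y/=np.linalg.norm(y)
    return Rn.from_matrix(np.c_[np.cross(y,z),y,z]).as_quat()
def snap(tag):
    for n in("scene","top"):
        c=vision.read_camera(n);np.savez(f"pics/{n}{tag}.npz",**c)
def wf(k=8):
    L=[]
    for _ in range(k): bot.dwell(.02);L.append(get_obs()["wrist_force"])
    return np.mean(L,0)
E
python3 - <<'E'
from h import *
for a in(.239,.239+np.pi):
    q=ori([0,0,-1],a);j=kinematics.solve_ik([.591,.2065,.24],q);print(a,j)
    best=(abs(j[5]),q) if a<1 else min(best,(abs(j[5]),q),key=lambda v:v[0])
bot.reach([.591,.2065,.24],best[1]);hand.move_gripper(.06,20)
o=get_obs();print(best[1],o["position"],o["time_s"],o["gripper_width"])
snap("1")
def crop(c,x,y,w,h,f): return cv2.resize(c["frame"][y:y+h,x:x+w,::-1],None,fx=f,fy=f,interpolation=cv2.INTER_CUBIC)
s,t=load("scene1"),load("top1")
for c in(s,t): print(proj(c,[o["position"]+[0,0,-.017],[.591,.2065,.151]]))
cv2.imwrite("pics/g1.png",np.hstack([crop(s,350,150,120,180,3.3),crop(t,200,130,120,180,3.3)]))
E
```

```text
0.239 [ 3.33751111e-01  3.62219520e-01  1.63929183e+00 -4.44089210e-16
  1.14008131e+00  9.47511109e-02]
3.380592653589793 NoneTraceback (most recent call last):
  File "<stdin>", line 4, in <module>
TypeError: 'NoneType' object is not subscriptable
```

Run:
```python
from h import *
q=ori([0,0,-1],.239)
bot.reach([.591,.2065,.24],q);hand.move_gripper(.06,20)
o=get_obs();print(o["position"],o["time_s"],o["gripper_width"])
snap("1")
def crop(c,x,y,w,h,f): return cv2.resize(c["frame"][y:y+h,x:x+w,::-1],None,fx=f,fy=f,interpolation=cv2.INTER_CUBIC)
s,t=load("scene1"),load("top1")
for c in(s,t): print(proj(c,[o["position"]+[0,0,-.017],[.591,.2065,.151]]))
cv2.imwrite("pics/g1.png",np.hstack([crop(s,350,150,120,180,3.3),crop(t,200,130,120,180,3.3)]))
```

```text
[0.59104398 0.20636739 0.24000881] 3.7333 0.059980840132574376
[[421.94421951 220.13901144]
 [415.92751454 253.42852723]]
[[248.83915309 198.75791266]
 [252.88867295 208.06583034]]
```

View pics/g1.png

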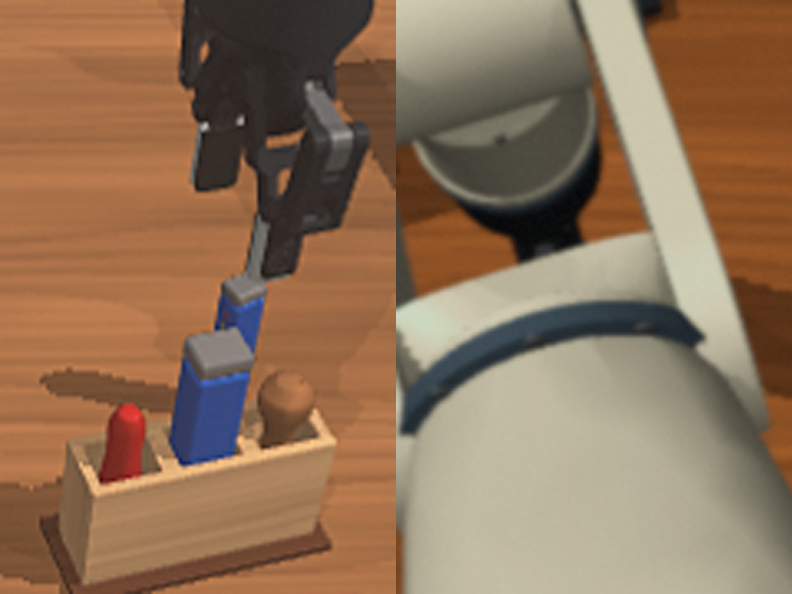

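The scene view shows the gripper above the middle tester, straddling it; the top view is blocked by the arm. Now I descend, close gently, and check the side force.

Run:
```python
from h import *
print("free",wf())
bot.servo_line([.591,.2060,.112],velocity=.1);print("down",wf())
hand.move_gripper(.032,20);print("32mm",wf(),get_obs()["gripper_width"])
hand.move_gripper(.0,20);o=get_obs();print("closed",wf(),o["gripper_width"],o["grip_force"],o["position"],o["time_s"])
snap("2");s=load("scene2")
cv2.imwrite("pics/g2.png",cv2.resize(s["frame"][180:320,340:480,::-1],None,fx=4,fy=4,interpolation=cv2.INTER_CUBIC))
```

```text
free [ 0.02289755  0.12123585 -0.02449738]
down [-0.02158622  0.17630803  0.19963655]
32mm [-0.41016911  0.26614868 -0.10752942] 0.03220602091618207
closed [-0.09318053  0.02103477  0.05054246] 0.023876111525939075 25.120484232902527 [0.59098273 0.20599734 0.11199216] 6.2667
```

View pics/g2.png

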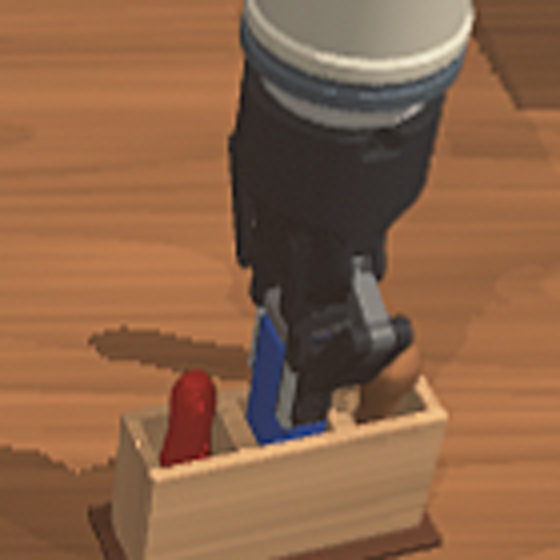

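The grip closed at 23.9 mm with no side force, so it is aligned. I'll firm the grip, lift straight up, then check the hanging tester.

Run:
```python
from h import *
hand.move_gripper(.0,50)
bot.servo_line([.591,.2060,.232],velocity=.08);bot.dwell(.3)
o=get_obs();print(wf(),o["gripper_width"],o["grip_force"],o["time_s"])
# hover over the stone: tester axis on n
n=np.array([-.047,-.025,.998]);n/=np.linalg.norm(n)
P=np.array([.5745,-.236,.1195])
for a in (-.4,-.1,-.8):
    q=ori(-n,a);T=P+n*(.105+.025)-n*.0  # grasp ~105 above tip
    T=T-n*.0;j=kinematics.solve_ik(T,q);print(a,j)
```

```text
[-0.16708925  0.07793656 -1.39827024] 0.02351440309243391 51.33664011955261 8.6667
-0.4 [-0.42309875  0.32299201  1.67530394  0.04701397  1.11109185 -0.04258752]
-0.1 [-0.42309875  0.32299201  1.67530394  0.04701397  1.11109185 -0.34262626]
-0.8 [-0.42309875  0.32299201  1.67530394  0.04701397  1.11109185  0.35709683]
```

Run:
```python
from h import *
np.set_printoptions(precision=4,suppress=True)
n=np.array([-.047,-.025,.998]);n/=np.linalg.norm(n)
P=np.array([.5745,-.236,.1204]);q=ori(-n,-.4)
bot.servo_line([.591,.2060,.275],velocity=.15)
bot.reach(P+n*(.105+.05),q)
bot.servo_line(P+n*(.105+.012),velocity=.05);bot.dwell(.3)
o=get_obs();print(wf(),o["position"],o["time_s"])
snap("3");s,t=load("scene3"),load("top3")
tipw=o["position"]-n*.105
print("tip pred",proj(s,[tipw,tipw+n*.009,tipw+n*.029]),proj(t,tipw))
f=lambda c,x,y:cv2.resize(c["frame"][y:y+75,x:x+50,::-1],None,fx=8,fy=8,interpolation=cv2.INTER_CUBIC)
cv2.imwrite("pics/g3.png",np.hstack([f(s,128,225),f(t,455,190)]))
```

```text
[ 0.4873  0.0474 -1.7299] [ 0.5691 -0.239   0.2375] 12.0833
tip pred [[150.5665 257.6749]
 [149.253  253.6727]
 [146.2714 244.5766]] [[483.5819 223.5748]]
```

View pics/g3.png

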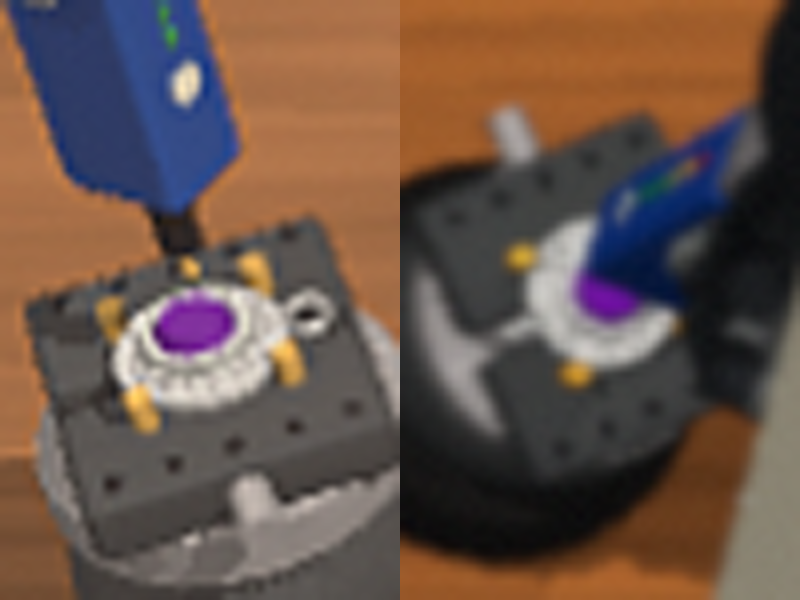

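In the scene view the brass tip ends at (151.3, 258.9), against a predicted (150.6, 257.7). The axis direction matches the prediction. The stone centre is at (151.8, 265.2). Correcting for this bias at z = 0.1204 gives a small lateral shift, after which I descend in small steps watching the force.

Run:
```python
from h import *
np.set_printoptions(precision=4,suppress=True)
n=np.array([-.047,-.025,.998]);n/=np.linalg.norm(n)
s,t=load("scene3"),load("top3")
P=onz(s,(151.8-.75,265.15-1.2),.1204)-[.0005,0,0];print("target",P,"top proj",proj(t,P))
assert np.linalg.norm(P-[.5765,-.237,.1204])<.003
bot.servo_line(P+n*.117,velocity=.03);bot.servo_line(P+n*.110,velocity=.02);bot.dwell(.3)
f0=wf(15);print("base",f0)
h=.1085
while h>.0985:
    bot.servo_line(P+n*h,velocity=.01);bot.dwell(.08);F=(wf(8)-f0)
    print(round(h*1e3,2),F@n,F)
    if F@n>2.3: break
    h-=.0005
snap("4");s,t=load("scene4"),load("top4");o=get_obs();print(o["time_s"],o["position"],(wf(15)-f0)@n)
np.savez("pics/st.npz",P=P,n=n,h=h,f0=f0)
f=lambda c,x,y:cv2.resize(c["frame"][y:y+75,x:x+50,::-1],None,fx=8,fy=8,interpolation=cv2.INTER_CUBIC)
cv2.imwrite("pics/g4.png",np.hstack([f(s,128,225),f(t,455,190)]))
```

```text
target [ 0.5762 -0.2378  0.1204] top proj [[482.5951 223.7752]]
base [ 0.0922  0.1607 -1.0909]
108.5 0.08399678091840844 [-0.0554 -0.3385  0.073 ]
108.0 -0.30245668714294355 [ 0.0811 -0.4239 -0.3097]
107.5 -0.40689492815410927 [ 0.0557 -0.1905 -0.4096]
107.0 -0.29108738966225367 [ 0.1386 -0.2828 -0.2921]
106.5 0.0931258601766123 [ 0.0006 -0.0423  0.0922]
106.0 0.22777546500765739 [-0.1414 -0.1309  0.2182]
105.5 -0.0023469833740627465 [-0.3439 -0.1037 -0.0211]
105.0 -0.0034638037320611098 [-0.0725 -0.1534 -0.0107]
104.5 0.40961883975801977 [-0.0994  0.0466  0.4067]
104.0 1.390592557702235 [-0.3365  0.061   1.3782]
103.5 1.626503338212214 [-0.3462 -0.1026  1.6099]
103.0 1.8344210623773802 [ 0.0283 -0.334   1.83  ]
102.5 2.188960628472966 [-0.1682 -0.2213  2.1786]
102.0 2.506662674409598 [-0.1685 -0.545   2.4886]
20.3 [ 0.5714 -0.2403  0.2223] 2.5739697421049774
```

View pics/g4.png

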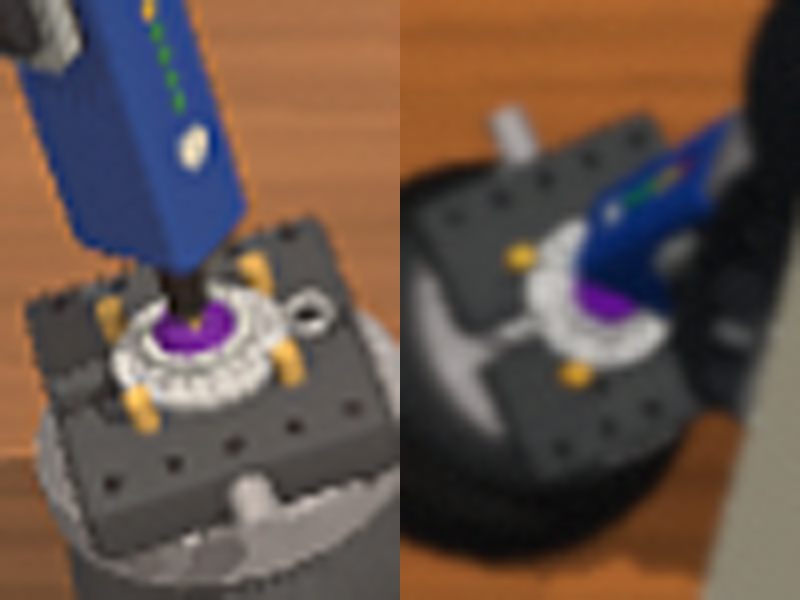

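The tip sits at the stone's centre ((195,325) in the crop). Contact came at the expected height and the push is about 2.5 N (about 2.2 mm in). Handing in.

```bash
python3 -c "
from workcell import hand_in,bot
bot.dwell(.3);print(hand_in())"
```

```text
the job is handed in; nothing more can be done
None
```

I handed in the job with the gripper holding the larger tester still on the stone: in the camera view the tip is at the facet's centre, pressing at about 2.5 N (roughly 2.2 mm in) and aligned to my measured facet normal; no verdict came back.

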